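# Open a sticking balance door and load the check weight

## Robot

A 6-joint arm with a two-finger parallel gripper is mounted at the origin on the work surface. World frame = base frame: x ahead of the robot, y to its left, z up, the work surface at z = 0. Lengths are in m, angles in degrees, forces in N, time in s.
With the tool pointing down it reaches from about 0.4 to 0.825 m from the base axis. Payload 7 kg.
Tool frame: the origin (TCP) lies at the very end of the fingers, on their centre line; the grasp point (between the pads) lies 19 mm behind it (ctrl.grip_depth is the distance from the TCP to the grasp point, in m); z points along the fingers, y is the line along which they close (so a half turn about z gives the same grasp; the last joint's range is limited). The gripper opens to 88 mm and grips with 3 to 60 N. Pads are 19 mm wide; open, the fingers measure 130 mm over their backs; the gripper's body (78 mm by 193 mm) begins 47 mm behind the grasp point.
Start: joints at [-56.717, 20.546, 0.682, 0, -70.136, -16.507], TCP at [0.195, -0.646, 0.227] pointing down, gripper open.
Joint ranges: [-176.03, 176.03], [-82.01, 121.73], [-58.28, 71.71], [-173.87, 95.51], [-174.79, -0.11], [-173.66, 173.66]. Speed limits (degrees/s): [136.94, 136.94, 172.46, 180, 180, 180].

## Interface

Orientations are given as [roll, pitch, yaw] about the fixed x, y, z axes, in that order (R = Rz(yaw) Ry(pitch) Rx(roll)).
In Python, from plant import get_obs, eyes, ctrl, spotter gives the robot as it stands.
- The arm moves only by the shell command python3 -m crank 'ROWS'. ROWS is JSON, one flat list of numbers, 7 for each row, row after row: the turn, a rotation vector about the tool's x, y, z in rad, then the shift along the tool's x, y, z in mm, then the opening, from 0 (shut) to 1 (fully open). A call has 1 to 5 rows; each row shifts and turns the commanded pose from where the row before left it, along the tool's axes as they then stand; what a row does not reach is not made up. A row lasts 1/8 s, in which the tool goes at most 62.5 mm and 10.7 degrees, less where a joint would pass 70% of its speed; a pose out of reach is approached as far as the arm can. A call is refused whole if a number of a shift passes 62.5 or a number of a turn 0.188, either way. A call with a gripper value outside its range is refused whole. The fingers move at their own pace and stop on an object; the grip force is fixed at half the most. Time passes only in rows, so rows that do not move let the fingers close. It gives the time, the measured TCP pose, the force, the opening and the grip force at its end, in the units of the state.
- get_obs(): the state, without advancing time (a new reading comes with each control period).
- eyes.snapshot(name): name is "side" or "top"; returns the picture (400x640x3 uint8, blue, green, red); there is no depth.
- eyes.camera_model(name): a dict with "fx", "fy", "cx", "cy" (pixels), "extrinsics" (4x4, takes a point from camera to world coordinates). Camera axes: x right, y down, z forward; pixel columns grow to the right and rows downward; lengths in m; the calibration is good to about 2 mm. A picture is of the moment at which its call begins. camera_model takes no time and is no camera call.
- ctrl.close_job(): hands the job in; it is judged then, once.
Trained networks look in the newest picture that a camera, given by its name, has taken for a name from the list of things; names that differ only in an ending like _2 or _b are one class to them, and where a whole thing is asked for, a point or a joint stands for the part that bears it (a point fixed in the world has none). Each returns a list of dicts, best first, with "p" (0 to 1); they miss things now and then, are a little off and sometimes report something else, mostly with a low value. They report only what shows in the picture. A call takes as long as a camera call. They do not tell look-alikes from the thing itself.
- spotter.outline_of(camera, target): "region" (400x640 bool, what is visible of it) and "rect" ([left, top, width, height] in pixels, round what is visible of it).
- spotter.place_of(camera, target): "location" ([column, row] in pixels: a listed point, or the origin of a listed thing).
The state is a dict: "clock": time; "joint_pos": joint angles; "qvel": joint speeds; "tau": joint torques, N m; "tool_pos": TCP position; "orientation": TCP orientation; "force": force on the tool from outside, world axes, zero at the start; "moment": the same for the moment, N m; "opening": finger opening in m; "gripper_force": force on a finger pad.
Only numpy, scipy, OpenCV 4.12 (cv2) and the standard library are available. Lean on these libraries where they do the work, as an engineer would, in place of code of your own. Each camera call takes 0.05 s, during which the arm holds its last target. There are 200 camera calls.

## Task

The glass top door of the balance's draft shield binds somewhere along its track. Slide it open by its handle until you feel it start to bind, without forcing it, then ease it back about a centimetre so that it is free again. Then lift the 500 g check weight, the largest in the wooden block, through the opening and set it down gently, upright in the middle of the pan, leaving the other weights and the glassware where they are.

Things in the scene. Friction and masses are not known exactly. Their poses are not given: they have to be found in the camera images.
- balance: White precision balance, fixed. Origin on the bench under the pan's centre; x runs from its front (display) to its rear, z up; 405 mm long, 210 wide. Front console x -155 to -84 mm, 66 mm high. Glass draft shield: inside x -80 to 95, y -85 to 85 mm, floor 67 mm and upper rim 168 mm above the bench. Rear housing x 95 to 250 mm, 166 mm high. The weighing pan is inside the shield.
- track: Two straight aluminium channels (origin and axes as the balance's) on both upper edges, x -86 to 250 mm, tops 179 mm high, that guide the top door. An unseen lip pinches it: the door starts to bind somewhere between 138 and 165 mm of opening, different each time; resistance then grows about 2 N per mm, and the door sticks there if let go. Over about 15 N of push there is forcing it.
- top_door: Level glass door, 185 mm along its travel, 184 wide, 5 thick, over the draft shield; slides along +x of the balance to open. Origin: middle of its front edge, underside, 170 mm above the bench; axes as the balance's. Opening = origin's x in the balance's frame + 85 mm: 0 to 15 mm at the start, end of travel 190. Runs freely (1.5 N friction) up to the tight spot; no spring or catch.
- door_handle (a point): Centre of the door's handle: upright black plastic block standing on the glass, 14 mm along the travel, 44 across, 32 high (175 to 207 mm above the bench, this point 190 mm above it), 30 mm behind the door's front edge.
- pan_top (a point): Centre of the upper face of the round steel pan, 88 mm across, 85 mm above the bench, fixed; axes as the balance's. The shield's rim is 83 mm above it, the handle's top 122 mm. With the door open the gap is 170 mm wide across the balance; along it the front glass is 80 mm before the pan's centre and the door's edge 33 to 77 mm behind it.
- weight_block: Wooden block, 230 (its x) by 70 by 30 mm, fixed, on one side of the balance or the other, with three round recesses 15 mm deep in a row along x that hold the check weights loosely: 500 g at x = -75 mm, 200 g at 0, 100 g at 72 mm. Origin: centre of the underside, on the bench.
- w500_mid (a point): The 500 g check weight, steel, half-way up: 74 mm high in all; a cylinder 38 mm across and 50 mm high, a neck, and on top a round knob 22 mm across, from 59 to 74 mm above its foot. Stands in its recess, foot 15 mm above the bench. z along its own axis.
- w200_mid (a point): The 200 g weight, half-way up: same shape, 28 mm across, 56 mm high. Leave it.
- w100_mid (a point): The 100 g weight, half-way up: same shape, 22 mm across, 46 mm high. Leave it.
- beaker_mid (a point): Glass beaker, 62 mm across, 85 mm high, half-way up; in a low white tray (230 by 110 by 18 mm) on the other side of the balance. Leave it.
- dish_mid (a point): Petri dish, 92 mm across, 17 mm high, half-way up; in the same tray. Leave it.
Not all that is in view belongs to the job. What is shaped like the part that bears w500_mid but orange or purple is not meant.

How it is judged (in metres and radians):
On the way, in this order (a step that is already met when the one before it is completed fails the run):
1. the door has been slid open until it binds in the tight spot of its track (contact force between top_door and track above 2 N), for 0.05 s.
2. the door has been eased back, 3 to 20 mm clear of where the binding begins (x of lip in the frame of top_door between 0.12199 and 0.13899 m), for 0.2 s.
At the end, for the whole second after the job is handed in: The 500 g weight stands upright on the pan, at rest and released, its axis within 20 mm of the pan's centre; the door stands open 3 to 20 mm short of where it begins to bind (all of step 2 and horizontal distance between w500_mid and pan_top below 0.02 m and z of w500_mid in the frame of pan_top between 0.034 and 0.04 m and angle between w500_mid's own z axis and vertical below 0.08 rad); the robot touches nothing.
It fails at once if the door is forced into the tight spot (more than about 15 N of push) (contact force between top_door and track above 22 N).
It fails at once if the weight is pressed hard on to the pan (more than 40 N) (contact force between w500 and pan above 40 N).
It fails at once if the weight is let fall on to the pan (more than 0.3 m/s in the last 5 mm) (linear speed of w500 above 0.3 m/s and horizontal distance between w500_mid and pan_top below 0.06 m and z of w500_mid in the frame of pan_top below 0.042 m).
It fails at once if another weight or the glassware is moved more than 20 mm (distance of any of w200_mid, w100_mid, beaker_mid, dish_mid from where it was at the start of the episode above 0.02 m).
It also fails if it takes over 64 s, if anything falls off the work surface, if the arm or the gripper's body presses on something with over 40 N, if the wrist force passes 120 N, or if a joint passes its speed limit or range.

## Working session

There is one attempt and no reset: what is moved stays moved. The work goes in short steps, Python scripts to look and compute and a shell command to move; the robot and the scene stay as the last step left them, time stands still between calls to the robot, and variables do not carry over. Pictures are saved under pics/ and viewed, at most 10 in all, crops included, and the job is handed in when it is done.

```bash
mkdir -p pics; cat > h.py <<'E'
import numpy as np, cv2
from plant import get_obs, eyes, ctrl, spotter
def ray(cam,px):
    m=eyes.camera_model(cam); E=np.array(m["extrinsics"])
    d=E[:3,:3]@np.array([(px[0]-m["cx"])/m["fx"],(px[1]-m["cy"])/m["fy"],1]); return E[:3,3],d
def at_z(cam,px,z):
    o,d=ray(cam,px); return o+d*(z-o[2])/d[2]
def proj(cam,p):
    m=eyes.camera_model(cam); E=np.array(m["extrinsics"]); q=E[:3,:3].T@(np.array(p)-E[:3,3])
    return np.array([m["fx"]*q[0]/q[2]+m["cx"],m["fy"]*q[1]/q[2]+m["cy"]])
Z=dict(balance=0,top_door=.170,door_handle=.190,pan_top=.085,weight_block=0,w500_mid=.052,w200_mid=.043,w100_mid=.038,beaker_mid=.045,dish_mid=.012)
E
python3 - <<'E'
from h import *
np.set_printoptions(precision=4,suppress=True)
for c in("top","side"):
    cv2.imwrite(f"pics/{c}0.png",eyes.snapshot(c))
    print(c,np.array(eyes.camera_model(c)["extrinsics"])[:3,3])
    for n,z in Z.items():
        for r in spotter.place_of(c,n)[:4]:
            if r["p"]>.15: print(c,n,round(r["p"],2),np.round(r["location"],1),at_z(c,r["location"],z))
print(get_obs())
E
```

```text
top [ 0.4054 -0.0616  1.4999]
top balance 0.7 [317.3 211.8] [ 0.4501 -0.02    0.    ]
top top_door 0.57 [318.6 213.9] [ 0.4394 -0.0282  0.17  ]
top top_door 0.44 [315.4 196.9] [ 0.4852 -0.0198  0.17  ]
top door_handle 0.96 [317.1 201.9] [ 0.4707 -0.0249  0.19  ]
top weight_block 0.83 [410.9 182.1] [ 0.5385 -0.305   0.    ]
top w500_mid 0.75 [450.4 201.3] [ 0.4767 -0.4107  0.052 ]
top w500_mid 0.64 [420.5 204.6] [ 0.4676 -0.3233  0.052 ]
top w500_mid 0.58 [411.1 236.9] [ 0.3737 -0.2942  0.052 ]
top w200_mid 0.42 [412.2 177. ] [ 0.5497 -0.3021  0.043 ]
top w100_mid 0.58 [409.5 156.8] [ 0.6106 -0.296   0.038 ]
top w100_mid 0.46 [317.5 211.5] [ 0.4498 -0.0216  0.038 ]
top w100_mid 0.31 [414.2 179.8] [ 0.5419 -0.3087  0.038 ]
top beaker_mid 0.74 [208.1 197.3] [0.4938 0.3018 0.045 ]
top beaker_mid 0.34 [413.  178.4] [ 0.5454 -0.304   0.045 ]
top dish_mid 0.77 [208.2 155.1] [0.6245 0.311  0.012 ]
side [ 0.4073 -0.7751  0.6409]
side balance 0.93 [334.6 232.9] [ 0.5231 -0.0156  0.    ]
side balance 0.51 [301.3 178.7] [0.4623 0.2552 0.    ]
side top_door 0.76 [299.3 178.8] [ 0.4432 -0.0178  0.
[... 449 characters left out ...]
08.2] [ 0.6137 -0.3011  0.038 ]
side w100_mid 0.7 [328.4 323.5] [ 0.4651 -0.3145  0.038 ]
side beaker_mid 0.74 [306.2 159.5] [0.4829 0.2915 0.045 ]
side dish_mid 0.69 [368.1 331. ] [ 0.5388 -0.3223  0.012 ]
{'clock': 1.1, 'joint_pos': array([-56.7162,  20.5465,   0.6836,  -0.0016, -70.1365, -16.5067]), 'qvel': array([-0.0493, -0.0902,  0.117 ,  0.01  , -0.0357, -0.0752]), 'tau': array([ -0.0004, -58.2399,  29.3305,   7.0027,   0.0124,  -0.    ]), 'tool_pos': array([ 0.1948, -0.6463,  0.2266]), 'orientation': array([-179.9999,    0.0016, -163.2234]), 'force': array([-0.1141,  0.1091, -0.5417]), 'moment': array([ 0.0438, -0.0196, -0.0503]), 'gripper_force': 0.0, 'opening': 0.08737662619204199}
```

```bash
ls; ls *.md 2>/dev/null
```

```text
h.py
pics
```

View pics/top0.png

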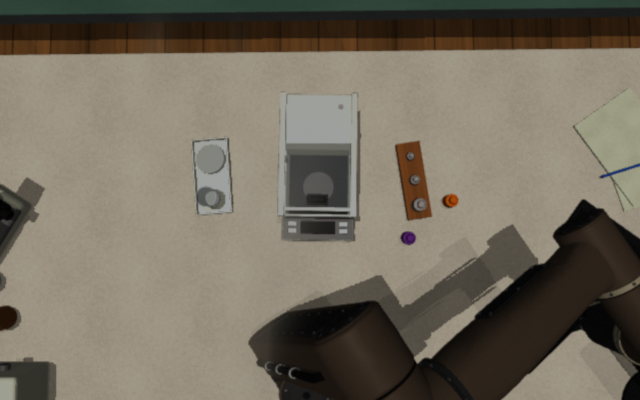

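```bash
python3 - <<'E'
import cv2
a=cv2.imread("pics/side0.png")[250:400,220:440]
cv2.imwrite("pics/crop.png",cv2.resize(a,None,fx=3.6,fy=3.6,interpolation=cv2.INTER_CUBIC))
E
```

```text
(no output)
```

View pics/crop.png

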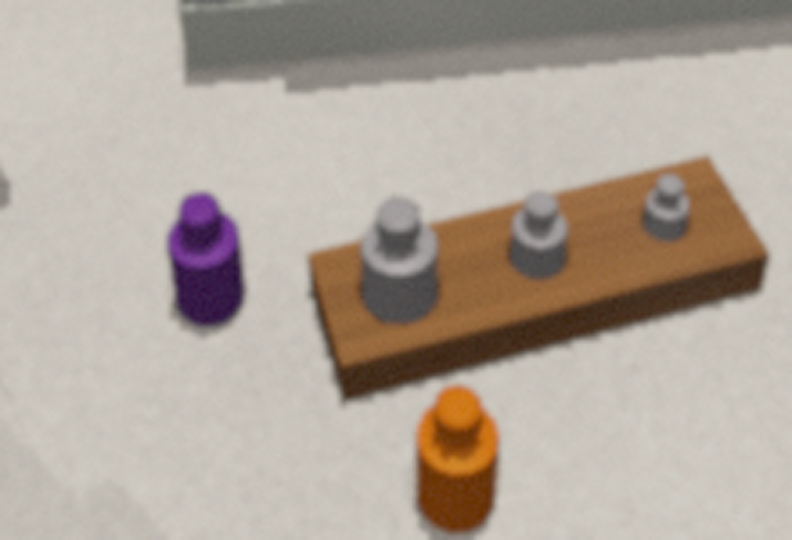

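View pics/side0.png

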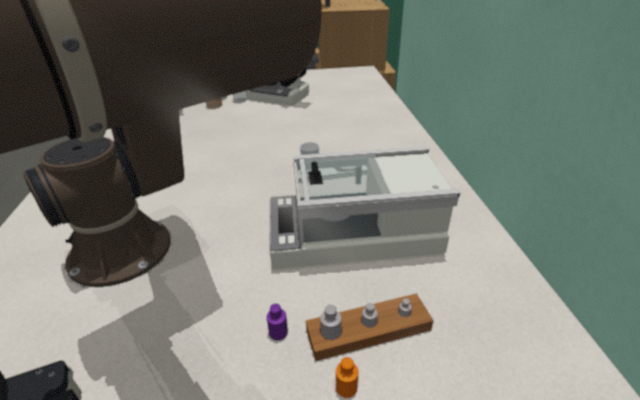

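Candidates for the 500 g weight in the top view are purple (411,237), orange (450,201) and steel (420,205). The enlarged crop shows the steel one is the largest, at the front end of the wooden block, so it is the one meant. The door handle is at top (317,202). Next I need the balance's yaw.

```bash
python3 - <<'E'
from h import *
np.set_printoptions(precision=4,suppress=True)
for n,z in(("track",.179),("balance",.1),("top_door",.175),("door_handle",.2)):
    for r in spotter.outline_of("top",n)[:2]:
        ys,xs=np.nonzero(r["region"]); 
        c,s,a=cv2.minAreaRect(np.c_[xs,ys].astype(np.float32))
        print(n,round(r["p"],2),r["rect"],np.round(c,1),np.round(s,1),round(a,2),at_z("top",c,z))
img=cv2.imread("pics/top0.png")
print("pan px", [at_z("top",(318,185),.085)])
# rails: fit with hypothesised pose by gradient of the overlay
o=img.copy()
def bal(p,b): 
    c,s=np.cos(b[2]),np.sin(b[2]); return [b[0]+c*p[0]-s*p[1],b[1]+s*p[0]+c*p[1],p[2]]
b=(.519,-.02,0)
for q in[[(-.086,-.096),(.25,-.096),(.25,.096),(-.086,.096)]]:
    pts=np.array([proj("top",bal((x,y,.179),b)) for x,y in q]); print(pts)
o=cv2.resize(o[80:260,240:400],None,fx=4,fy=4,interpolation=cv2.INTER_CUBIC)
cv2.polylines(o,[np.int32((pts-[240,80])*4)],True,(0,0,255),1)
o=cv2.resize(o,(533,600)); cv2.imwrite("pics/ov.png",o)
E
```

```text
track 0.68 [275.2, 91.7, 84.6, 126.0] [317.6 154. ] [ 79.4 124.7] 1.05 [ 0.6004 -0.0266  0.179 ]
balance 0.96 [274.3, 91.0, 82.2, 151.2] [317.1 166.2] [ 78. 148.] 1.27 [ 0.5772 -0.0228  0.1   ]
door_handle 0.92 [283.0, 141.2, 67.7, 67.2] [317. 176.] [68. 66.] 90.0 [ 0.5387 -0.0252  0.2   ]
pan px [array([ 0.5245, -0.0247,  0.085 ])]
[[351.4345 215.9863]
 [350.2099  92.1104]
 [279.5831  92.8157]
 [279.5853 216.447 ]]
```

View pics/ov.png

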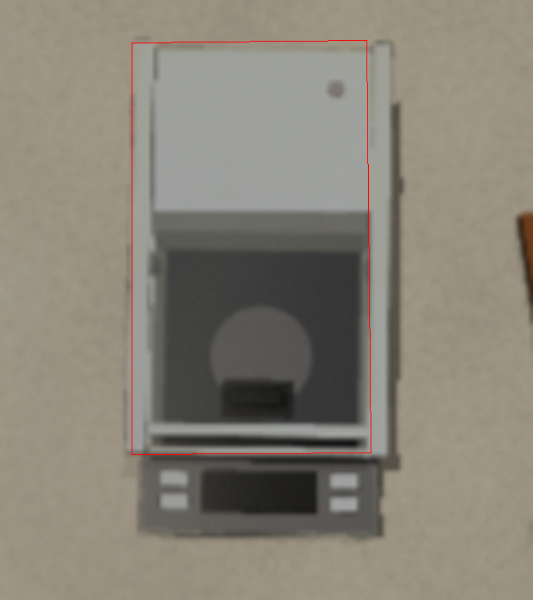

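The overlay gives the balance at about (0.518, -0.026) with yaw of about -1°. The handle is at about (0.473, -0.025), so the door is open roughly 10 mm at the start. I'll move above the handle.

```bash
python3 -m crank '[0,0,0,-37,43,-15,1, 0,0,0,-37,43,-15,1, 0,0,0,-37,43,0,1, 0,0,0,-37,43,0,1, 0,0,0,-37,43,0,1]'; python3 -m crank '[0,0,0,-37,43,0,1, 0,0,0,-37,43,0,1, 0,0,0,-37,43,0,1, 0,0,0,-37,43,0,1, 0,0,0,-37,43,0,1]'; python3 -m crank '[0,0,0,-37,43,0,1, 0,0,0,-37,43,0,1, 0,0,-0.18,0,0,0,1, 0,0,-0.18,0,0,0,1, 0,0,-0.18,0,0,0,1]'; python3 -m crank '[0,0,-0.18,0,0,0,1, 0,0,-0.18,0,0,0,1, 0,0,-0.18,0,0,0,1, 0,0,-0.18,0,0,0,1, 0,0,0,0,0,0,1]'
```

```text
clock: 1.92
tool_pos: [0.3103, -0.3854, 0.2568]
orientation: [-180.0, 0.0, -163.2]
force: [1.1, -0.1, 0.5]
opening: 0.0876
gripper_force: 0.0
clock: 2.55
tool_pos: [0.4254, -0.1259, 0.2571]
orientation: [-180.0, 0.1, -163.2]
force: [1.3, -0.9, -0.3]
opening: 0.0877
gripper_force: 0.0
clock: 3.18
tool_pos: [0.471, -0.0237, 0.2567]
orientation: [-180.0, 0.0, -131.9]
force: [-1.0, -0.7, 0.2]
opening: 0.0874
gripper_force: 0.0
clock: 3.8
tool_pos: [0.471, -0.0241, 0.2567]
orientation: [-180.0, 0.0, -91.1]
force: [-0.7, 0.2, 0.1]
opening: 0.0875
gripper_force: 0.0
```

```bash
python3 -m crank '[0,0,0,0,0,40,1, 0,0,0,0,0,34,1, 0,0,0,0,0,0,1, 0,0,0,0,0,0,0.1, 0,0,0,0,0,0,0.1]'; python3 -m crank '[0,0,0,0,0,0,0.1, 0,0,0,0,0,0,0.1, 0,0,0,0,0,0,0.1]'
```

```text
clock: 4.42
tool_pos: [0.472, -0.0238, 0.1841]
orientation: [-179.9, 0.0, -91.1]
force: [-0.1, -0.5, -0.4]
opening: 0.0733
gripper_force: 0.0
clock: 4.8
tool_pos: [0.471, -0.024, 0.1828]
orientation: [-180.0, 0.0, -91.0]
force: [-0.0, -0.3, -0.8]
opening: 0.0433
gripper_force: 0.0
```

```bash
python3 -c "
from h import *
cv2.imwrite('pics/g.png',eyes.snapshot('side')[60:320,200:520])"
```

```text
(no output)
```

View pics/g.png

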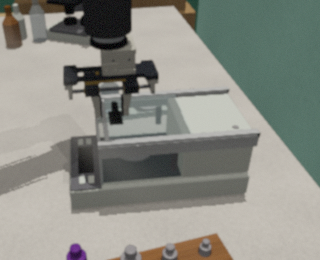

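The view shows the fingers straddling the handle at crop (115,112). I'll finish closing.

```bash
python3 -m crank '[0,0,0,0,0,0,0.05, 0,0,0,0,0,0,0.05, 0,0,0,0,0,0,0.05, 0,0,0,0,0,0,0.05, 0,0,0,0,0,0,0.05]'; python3 -m crank '[0,0,0,0,0,0,0, 0,0,0,0,0,0,0, 0,0,0,0,0,0,0]'
```

```text
clock: 5.48
tool_pos: [0.4711, -0.024, 0.1826]
orientation: [-180.0, 0.0, -91.0]
force: [1.9, -0.0, -0.3]
opening: 0.0136
gripper_force: 30.0
clock: 5.85
tool_pos: [0.471, -0.024, 0.1826]
orientation: [-180.0, 0.0, -91.0]
force: [2.4, 0.8, 0.0]
opening: 0.0138
gripper_force: 30.0
```

```bash
python3 -m crank '[0,0,0,0,-10,0,0, 0,0,0,0,-12,0,0, 0,0,0,0,-12,0,0, 0,0,0,0,-12,0,0, 0,0,0,0,-8,0,0]'; python3 -m crank '[0,0,0,0,-12,0,0, 0,0,0,0,-12,0,0, 0,0,0,0,-12,0,0, 0,0,0,0,-8,0,0, 0,0,0,0,-4,0,0]'
```

```text
clock: 6.48
tool_pos: [0.526, -0.0252, 0.1826]
orientation: [-180.0, -0.0, -91.0]
force: [-1.7, 0.1, 5.0]
opening: 0.0138
gripper_force: 30.0
clock: 7.1
tool_pos: [0.5737, -0.0263, 0.1826]
orientation: [-180.0, -0.0, -91.0]
force: [-1.9, -3.1, 5.0]
opening: 0.014
gripper_force: 30.0
```

```bash
python3 -m crank '[0,0,0,0,-5,0,0, 0,0,0,0,-5,0,0, 0,0,0,0,-3,0,0, 0,0,0,0,-2,0,0]'; python3 -m crank '[0,0,0,0,-1.5,0,0, 0,0,0,0,-1.5,0,0]'; python3 -m crank '[0,0,0,0,-1.5,0,0, 0,0,0,0,-1.5,0,0]'
```

```text
clock: 7.6
tool_pos: [0.5882, -0.0266, 0.1826]
orientation: [180.0, -0.0, -91.0]
force: [-2.8, -5.6, 4.9]
opening: 0.0137
gripper_force: 30.0
clock: 7.85
tool_pos: [0.5911, -0.0267, 0.1826]
orientation: [180.0, -0.0, -91.0]
force: [-2.0, -4.4, 4.6]
opening: 0.014
gripper_force: 30.0
clock: 8.1
tool_pos: [0.5941, -0.0267, 0.1826]
orientation: [180.0, -0.0, -91.0]
force: [-1.6, -6.0, 4.8]
opening: 0.0138
gripper_force: 30.0
```

```bash
python3 -m crank '[0,0,0,0.5,-1.5,0,0, 0,0,0,0,-1,0,0]'; python3 -m crank '[0,0,0,0.5,-1.5,0,0, 0,0,0,0,-1,0,0]'
```

```text
clock: 8.35
tool_pos: [0.5967, -0.0268, 0.1826]
orientation: [-180.0, 0.0, -91.0]
force: [-1.7, -2.8, 5.1]
opening: 0.0141
gripper_force: 30.0
clock: 8.6
tool_pos: [0.5992, -0.0269, 0.1826]
orientation: [-180.0, 0.0, -91.0]
force: [-2.6, 0.2, 4.3]
opening: 0.0139
gripper_force: 30.0
```

```bash
python3 -m crank '[0,0,0,0,-1,0,0, 0,0,0,0,-1,0,0]'; python3 -m crank '[0,0,0,0,-1,0,0, 0,0,0,0,0,0,0]'
```

```text
clock: 8.85
tool_pos: [0.6012, -0.0269, 0.1827]
orientation: [-180.0, 0.0, -91.0]
force: [-2.3, -0.9, 4.5]
opening: 0.014
gripper_force: 30.0
clock: 9.1
tool_pos: [0.6023, -0.027, 0.1826]
orientation: [-180.0, 0.0, -91.0]
force: [0.1, -0.6, 4.0]
opening: 0.014
gripper_force: 30.0
```

```bash
python3 -m crank '[0,0,0,0,-1,0,0, 0,0,0,0,-1,0,0]'
```

```text
clock: 9.35
tool_pos: [0.6041, -0.027, 0.1826]
orientation: [-180.0, 0.0, -91.0]
force: [-2.1, 0.8, 5.0]
opening: 0.0138
gripper_force: 30.0
```

```bash
python3 -m crank '[0,0,0,0,-1,0,0, 0,0,0,0,-1,0,0]'
```

```text
clock: 9.6
tool_pos: [0.6061, -0.0271, 0.1826]
orientation: [-180.0, 0.0, -91.0]
force: [-1.0, -0.1, 5.2]
opening: 0.014
gripper_force: 30.0
```

```bash
python3 -m crank '[0,0,0,0,-1,0,0, 0,0,0,0,-1,0,0]'; python3 -m crank '[0,0,0,0,-1,0,0, 0,0,0,0,-1,0,0]'
```

```text
clock: 9.85
tool_pos: [0.6081, -0.0271, 0.1826]
orientation: [-180.0, 0.0, -91.0]
force: [-1.9, 0.7, 5.1]
opening: 0.0137
gripper_force: 30.0
clock: 10.1
tool_pos: [0.6101, -0.0271, 0.1826]
orientation: [-180.0, 0.0, -91.0]
force: [-1.2, -0.4, 5.5]
opening: 0.0135
gripper_force: 30.0
```

```bash
python3 -m crank '[0,0,0,0,-1,0,0, 0,0,0,0,-1,0,0]'
```

```text
clock: 10.35
tool_pos: [0.6121, -0.0272, 0.1826]
orientation: [-180.0, 0.0, -91.0]
force: [-1.3, -0.3, 5.9]
opening: 0.0138
gripper_force: 30.0
```

```bash
python3 -m crank '[0,0,0,0,-1,0,0, 0,0,0,0,-1,0,0]'; python3 -m crank '[0,0,0,0,-1,0,0, 0,0,0,0,-1,0,0]'
```

```text
clock: 10.6
tool_pos: [0.6141, -0.0272, 0.1826]
orientation: [-180.0, 0.0, -91.0]
force: [-2.4, 0.2, 4.7]
opening: 0.0136
gripper_force: 30.0
clock: 10.85
tool_pos: [0.6161, -0.0273, 0.1826]
orientation: [-180.0, 0.0, -91.0]
force: [-2.6, -0.1, 4.7]
opening: 0.0141
gripper_force: 30.0
```

```bash
python3 -m crank '[0,0,0,0,-1,0,0, 0,0,0,0,-1,0,0]'
```

```text
clock: 11.1
tool_pos: [0.6181, -0.0273, 0.1826]
orientation: [-180.0, 0.0, -91.0]
force: [-1.5, 0.5, 5.1]
opening: 0.0139
gripper_force: 30.0
```

```bash
python3 -m crank '[0,0,0,0,-1,0,0, 0,0,0,0,-1,0,0]'; python3 -m crank '[0,0,0,0,-1,0,0, 0,0,0,0,-1,0,0]'
```

```text
clock: 11.35
tool_pos: [0.6201, -0.0274, 0.1826]
orientation: [-180.0, 0.0, -91.0]
force: [-1.2, 0.2, 4.6]
opening: 0.0138
gripper_force: 30.0
clock: 11.6
tool_pos: [0.6221, -0.0274, 0.1826]
orientation: [-180.0, 0.0, -91.0]
force: [-1.9, -0.1, 5.1]
opening: 0.0141
gripper_force: 30.0
```

```bash
python3 -m crank '[0,0,0,0,-1,0,0, 0,0,0,0,-1,0,0]'
```

```text
clock: 11.85
tool_pos: [0.6241, -0.0275, 0.1826]
orientation: [-180.0, 0.0, -91.0]
force: [-0.9, -0.1, 5.1]
opening: 0.0139
gripper_force: 30.0
```

```bash
python3 -m crank '[0,0,0,0,-1,0,0, 0,0,0,0,-1,0,0]'
```

```text
clock: 12.1
tool_pos: [0.6261, -0.0275, 0.1827]
orientation: [-180.0, 0.0, -91.0]
force: [-2.3, 0.2, 5.4]
opening: 0.0133
gripper_force: 30.0
```

```bash
python3 -m crank '[0,0,0,0,-1,0,0, 0,0,0,0,-1,0,0]'
```

```text
clock: 12.35
tool_pos: [0.6281, -0.0275, 0.1826]
orientation: [-180.0, 0.0, -91.0]
force: [-2.5, 0.5, 5.5]
opening: 0.0138
gripper_force: 30.0
```

```bash
python3 -m crank '[0,0,0,0,-1,0,0, 0,0,0,0,-1,0,0]'
```

```text
clock: 12.6
tool_pos: [0.6296, -0.0276, 0.1826]
orientation: [180.0, 0.0, -91.0]
force: [-4.7, 1.1, 7.4]
opening: 0.0139
gripper_force: 30.0
```

```bash
python3 -m crank '[0,0,0,0,-1,0,0, 0,0,0,0,0,0,0]'; python3 -c "
from h import *
cv2.imwrite('pics/t2.png',cv2.resize(eyes.snapshot('top')[80:260,240:400],None,fx=3.33,fy=3.33,interpolation=2))"
```

```text
clock: 12.85
tool_pos: [0.6302, -0.0276, 0.1826]
orientation: [179.9, 0.0, -91.0]
force: [-5.6, 0.5, 7.2]
opening: 0.014
gripper_force: 30.0
```

View pics/t2.png

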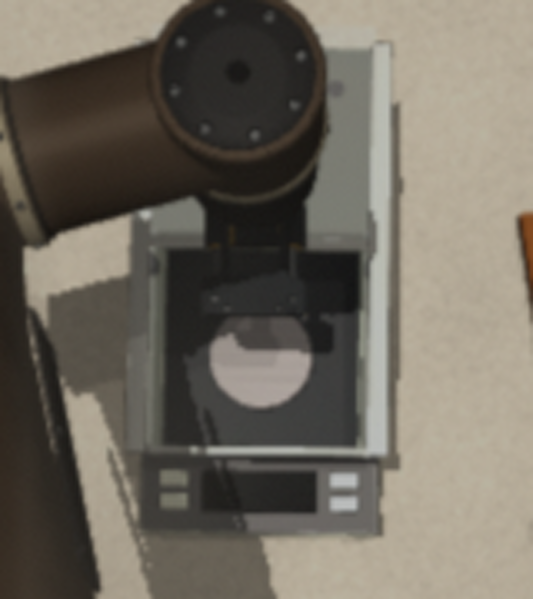

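The top view shows the door open and the pan clear at crop (260,357). Fx has risen past friction, so the door is binding. I'll push one more millimetre to be sure, then ease back.

```bash
python3 -m crank '[0,0,0,0,-1,0,0, 0,0,0,0,0,0,0]'
```

```text
clock: 13.15
tool_pos: [0.6308, -0.0276, 0.1826]
orientation: [179.9, 0.0, -91.0]
force: [-6.7, 0.9, 8.0]
opening: 0.0136
gripper_force: 30.0
```

```bash
python3 -m crank '[0,0,0,0,4,0,0, 0,0,0,0,5,0,0, 0,0,0,0,4,0,0, 0,0,0,0,2,0,0, 0,0,0,0,0,0,0]'; python3 -m crank '[0,0,0,0,0,0,0, 0,0,0,0,0,0,0]'
```

```text
clock: 13.78
tool_pos: [0.6166, -0.0273, 0.1826]
orientation: [180.0, 0.0, -91.0]
force: [-0.4, 3.5, 5.7]
opening: 0.0138
gripper_force: 30.0
clock: 14.02
tool_pos: [0.6166, -0.0273, 0.1826]
orientation: [180.0, 0.0, -91.0]
force: [-1.6, 3.4, 5.8]
opening: 0.0135
gripper_force: 30.0
```

```bash
python3 -m crank '[0,0,0,0,0,0,0.5, 0,0,0,0,0,0,0.7, 0,0,0,0,0,0,0.7, 0,0,0,0,0,0,0.7]';  python3 -m crank '[0,0,0,0,0,-15,0.7, 0,0,0,0,0,-30,0.7, 0,0,0,0,0,-25,0.7]'; python3 -m crank '[0,0,0,50,24,0,0.7, 0,0,0,50,24,0,0.7, 0,0,0,50,24,0,0.7, 0,0,0,50,24,0,0.7, 0,0,0,50,24,0,0.7]'; python3 -m crank '[0,0,0,48,22,0,0.7, 0,0,0.173,0,0,0,0.7, 0,0,0.173,0,0,0,0.7, 0,0,0.173,0,0,0,0.7, 0,0,0.173,0,0,0,0.7]';  python3 -m crank '[0,0,0.173,0,0,0,0.7, 0,0,0.173,0,0,0,0.7, 0,0,0.173,0,0,0,0.7, 0,0,0.173,0,0,0,0.7, 0,0,0.173,0,0,0,0.7]'
python3 - <<'E'
from h import *
np.set_printoptions(precision=4,suppress=True)
for c in("side","top"):
    eyes.snapshot(c)
    for n in("w500_mid","w200_mid","door_handle"):
        for r in spotter.place_of(c,n)[:4]:
            if r["p"]>.2: print(c,n,round(r["p"],2),np.round(r["location"],1),at_z(c,r["location"],Z[n]))
cv2.imwrite("pics/s3.png",cv2.resize(eyes.snapshot("side")[120:400,200:480],None,fx=2.1,fy=2.1,interpolation=2))
E
```

```text
clock: 14.52
tool_pos: [0.6168, -0.0278, 0.1823]
orientation: [180.0, -0.0, -91.0]
force: [0.5, -0.3, 0.9]
opening: 0.0485
gripper_force: 0.0
clock: 14.9
tool_pos: [0.6173, -0.0278, 0.2549]
orientation: [-179.9, -0.0, -91.0]
force: [-0.0, -0.4, -0.3]
opening: 0.0614
gripper_force: 0.0
clock: 15.52
tool_pos: [0.4917, -0.277, 0.2541]
orientation: [-179.9, -0.0, -91.0]
force: [1.1, 0.3, -1.2]
opening: 0.0613
gripper_force: 0.0
clock: 16.15
tool_pos: [0.4697, -0.3234, 0.2539]
orientation: [-179.9, 0.0, -131.0]
force: [1.1, -0.0, -0.3]
opening: 0.0614
gripper_force: 0.0
clock: 16.77
tool_pos: [0.4698, -0.3232, 0.2539]
orientation: [-180.0, 0.1, 179.4]
force: [-0.3, -0.7, -0.3]
opening: 0.0613
gripper_force: 0.0
side w500_mid 0.93 [345.8 373.3] [ 0.4776 -0.424   0.052 ]
side w500_mid 0.67 [328.8 320.1] [ 0.4655 -0.318   0.052 ]
side w500_mid 0.62 [276.  316.8] [ 0.371  -0.2966  0.052 ]
side w200_mid 0.7 [404.8 307.3] [ 0.6124 -0.303   0.043 ]
side door_handle 0.65 [378. 167.] [ 0.62   -0.0292  0.19  ]
top w500_mid 0.45 [408.3 236.9] [ 0.3737 -0.2861  0.052 ]
top door_handle 0.64 [319.3 147.5] [ 0.6163 -0.0315  0.19  ]
```

View pics/s3.png

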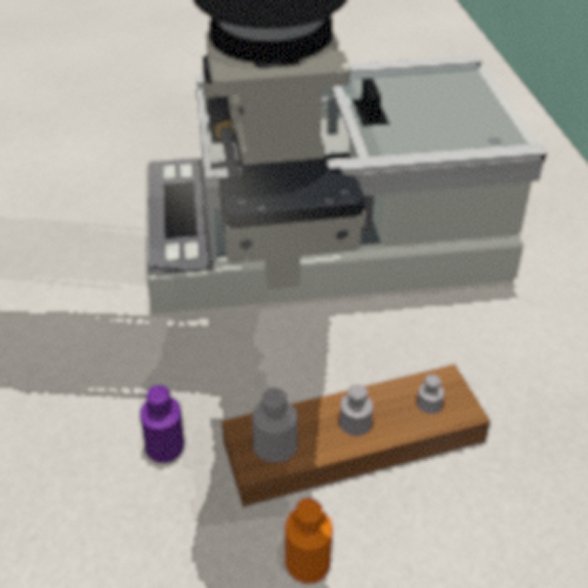

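The view shows the door holding position with its handle at about x = 0.618 and the arm above the steel weight. The knob is at side pixel (330,310).

```bash
python3 -c "
from h import *
p=(200+274/2.1,120+398/2.1); print(at_z('side',p,.0815)); 
for y in(-.318,-.323): print(proj('side',(.4695,y,.0815)))"; python3 -m crank '[0,0,0,0,0,55,0.7, 0,0,0,0,0,55,0.7, 0,0,0,0,0,40,0.7, 0,0,0,0,0,0,0.7]'
```

```text
[ 0.46873177 -0.31888838  0.0815    ]
[330.83315228 309.07403361]
[331.25056675 311.32702687]
clock: 17.73
tool_pos: [0.4674, -0.3224, 0.0998]
orientation: [179.9, -0.4, 179.8]
force: [0.1, -0.7, 1.3]
opening: 0.0609
gripper_force: 0.0
```

```bash
python3 -m crank '[0,0,0,0,0,15,0.7, 0,0,0,0,0,10,0.7, 0,0,0,0,0,0,0.7, 0,0,0,0,0,0,0.7]'
```

```text
clock: 18.23
tool_pos: [0.47, -0.3233, 0.0783]
orientation: [-180.0, 0.1, 179.8]
force: [-0.2, 0.1, 1.1]
opening: 0.0611
gripper_force: 0.0
```

```bash
python3 -m crank '[0,0,0,0,2,6,0.7, 0,0,0,0,0,3.5,0.7, 0,0,0,0,0,0,0.4, 0,0,0,0,0,0,0.2, 0,0,0,0,0,0,0.1]'; python3 -m crank '[0,0,0,0,0,0,0, 0,0,0,0,0,0,0, 0,0,0,0,0,0,0, 0,0,0,0,0,0,0, 0,0,0,0,0,0,0]'
python3 -c "
from h import *
cv2.imwrite('pics/s4.png',cv2.resize(eyes.snapshot('side')[250:400,240:440],None,fx=3,fy=3,interpolation=2))"
```

```text
clock: 18.85
tool_pos: [0.4697, -0.3212, 0.0682]
orientation: [-180.0, 0.0, 179.8]
force: [-0.4, 0.4, 0.0]
opening: 0.0369
gripper_force: 0.0
clock: 19.48
tool_pos: [0.4697, -0.3212, 0.0681]
orientation: [-180.0, 0.0, 179.8]
force: [0.1, -0.8, 0.4]
opening: 0.0206
gripper_force: 30.0
```

View pics/s4.png

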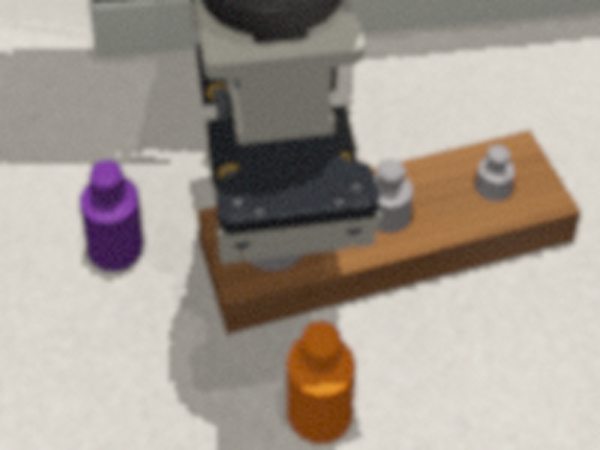

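```bash
python3 -c "
from h import *
for x in (.46,.4697):
  for z in(.03,.065): print(x,z,(proj('side',(x,-.3212-.019,z))-[240,250])*3)"; python3 -m crank '[0,0,0,0,0,-4,0, 0,0,0,0,0,-6,0, 0,0,0,0,0,0,0]'
```

```text
0.46 0.03 [263.06583725 265.31232304]
0.46 0.065 [262.19985579 228.13398843]
0.4697 0.03 [279.11051707 263.28901293]
0.4697 0.065 [278.71358183 226.10041996]
clock: 19.9
tool_pos: [0.4698, -0.321, 0.0784]
orientation: [-180.0, 0.0, 179.8]
force: [-0.2, -0.3, -4.7]
opening: 0.0208
gripper_force: 30.0
```

The lift reads 4.7 N, so the weight is held. Now I'll raise it and carry it over the pan.

```bash
python3 -m crank '[0,0,0,0,0,-25,0, 0,0,0,0,0,-45,0, 0,0,0,0,0,-50,0, 0,0,0,0,0,-40,0, 0,0,0,0,0,-25,0]'; python3 -m crank '[0,0,0,-4,20,0,0, 0,0,0,-6,35,0,0, 0,0,0,-7,45,0,0, 0,0,0,-7,45,0,0, 0,0,0,-7,45,0,0]'; python3 -m crank '[0,0,0,-7,40,0,0, 0,0,0,-6,35,0,0, 0,0,0,-5,20,0,0, 0,0,0,0,9.5,0,0, 0,0,0,0,0,0,0]';  python3 -m crank '[0,0,0,0,0,0,0, 0,0,0,0,0,0,0]'
python3 - <<'E'
from h import *
np.set_printoptions(precision=4,suppress=True)
for c in("side","top"):
    im=eyes.snapshot(c)
    for n in("pan_top","w500_mid","door_handle"):
        for r in spotter.place_of(c,n)[:4]:
            if r["p"]>.2: print(c,n,round(r["p"],2),np.round(r["location"],1),at_z(c,r["location"],.247 if n=="w500_mid" else Z[n]))
    if c=="side": cv2.imwrite("pics/s5.png",cv2.resize(im[80:300,220:480],None,fx=2.7,fy=2.7,interpolation=2))
print(proj("side",(.519,-.0265,.085)),get_obs()["force"])
E
```

```text
clock: 20.52
tool_pos: [0.4699, -0.3211, 0.2653]
orientation: [-180.0, 0.1, 179.8]
force: [-0.4, 0.3, -4.9]
opening: 0.0208
gripper_force: 30.0
clock: 21.15
tool_pos: [0.5011, -0.1297, 0.2628]
orientation: [180.0, -0.0, 179.7]
force: [0.6, 0.1, -4.2]
opening: 0.0207
gripper_force: 30.0
clock: 21.78
tool_pos: [0.5196, -0.0268, 0.2629]
orientation: [-180.0, -0.0, 179.8]
force: [-0.6, -0.2, -4.8]
opening: 0.0207
gripper_force: 30.0
clock: 22.02
tool_pos: [0.5197, -0.0276, 0.2631]
orientation: [-180.0, -0.0, 179.7]
force: [-0.6, -0.1, -4.8]
opening: 0.0208
gripper_force: 30.0
side w500_mid 0.8 [333.6 149. ] [ 0.5191 -0.0347  0.247 ]
side w500_mid 0.8 [274.8 315.5] [ 0.3816 -0.4528  0.247 ]
side w500_mid 0.71 [346.8 376.6] [ 0.4547 -0.5441  0.247 ]
side door_handle 0.89 [375.1 165.7] [ 0.615  -0.0226  0.19  ]
top pan_top 0.65 [313.5 188. ] [ 0.516  -0.0118  0.085 ]
top w500_mid 0.57 [408.  236.6] [ 0.3788 -0.2551  0.247 ]
top w500_mid 0.55 [452.7 199.5] [ 0.4716 -0.3695  0.247 ]
[333.4489 208.3711] [-0.5865 -0.4611 -5.4081]
```

View pics/s5.png

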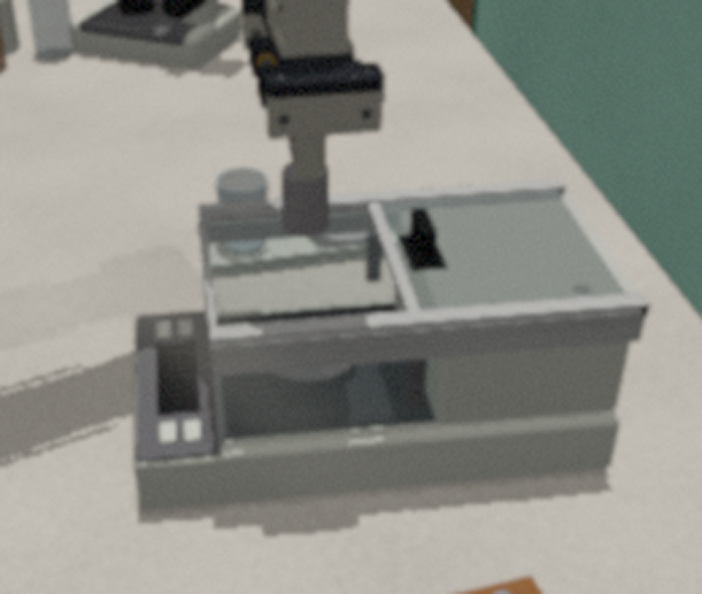

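The weight hangs upright over the opening at crop (305,200), and the door edge and handle are clear. Lowering now.

```bash
python3 -m crank '[0,0,0,0,0,20,0, 0,0,0,0,0,30,0, 0,0,0,0,0,30,0, 0,0,0,0,0,20,0, 0,0,0,0,0,10,0]'; python3 -m crank '[0,0,0,0,0,5,0, 0,0,0,0,0,2,0, 0,0,0,0,0,2,0, 0,0,0,0,0,0,0]'
```

```text
clock: 23.05
tool_pos: [0.5194, -0.0269, 0.152]
orientation: [-180.0, -0.1, 179.8]
force: [0.2, -0.5, -4.1]
opening: 0.0211
gripper_force: 30.0
clock: 23.55
tool_pos: [0.52, -0.0268, 0.1444]
orientation: [180.0, 0.0, 179.8]
force: [0.2, -0.3, -4.5]
opening: 0.0204
gripper_force: 30.0
```

```bash
python3 -m crank '[0,0,0,0,0,1.5,0, 0,0,0,0,0,1,0, 0,0,0,0,0,0,0]'; python3 -m crank '[0,0,0,0,0,1,0, 0,0,0,0,0,0,0]'
```

```text
clock: 23.92
tool_pos: [0.5198, -0.0268, 0.1415]
orientation: [-180.0, -0.0, 179.8]
force: [-0.5, 0.2, -4.9]
opening: 0.0208
gripper_force: 30.0
clock: 24.18
tool_pos: [0.5198, -0.0268, 0.1405]
orientation: [-180.0, -0.0, 179.8]
force: [-0.8, -0.0, -5.2]
opening: 0.0209
gripper_force: 30.0
```

```bash
python3 -m crank '[0,0,0,0,0,1,0, 0,0,0,0,0,0,0]'; python3 -m crank '[0,0,0,0,0,1,0, 0,0,0,0,0,0,0]'
```

```text
clock: 24.42
tool_pos: [0.5198, -0.0268, 0.1395]
orientation: [-180.0, -0.0, 179.8]
force: [-0.6, 0.8, -5.3]
opening: 0.0208
gripper_force: 30.0
clock: 24.68
tool_pos: [0.5198, -0.0268, 0.1385]
orientation: [-180.0, -0.0, 179.8]
force: [-0.6, 0.1, -5.0]
opening: 0.0208
gripper_force: 30.0
```

```bash
python3 -m crank '[0,0,0,0,0,0.5,0, 0,0,0,0,0,0,0]'
```

```text
clock: 24.92
tool_pos: [0.52, -0.0268, 0.1382]
orientation: [-180.0, 0.0, 179.8]
force: [-0.2, 0.4, -3.7]
opening: 0.021
gripper_force: 30.0
```

```bash
python3 -m crank '[0,0,0,0,0,0.3,0, 0,0,0,0,0,0,0]'
```

```text
clock: 25.18
tool_pos: [0.5201, -0.0268, 0.1382]
orientation: [-180.0, 0.0, 179.8]
force: [-0.8, -1.2, 0.7]
opening: 0.0201
gripper_force: 30.0
```

```bash
python3 -m crank '[0,0,0,0,0,0,0.35, 0,0,0,0,0,0,0.6, 0,0,0,0,0,0,0.6, 0,0,0,0,0,0,0.6, 0,0,0,0,0,0,0.6]'; python3 -m crank '[0,0,0,0,0,-10,0.6, 0,0,0,0,0,-30,0.6, 0,0,0,0,0,-40,0.6, 0,0,0,0,0,-40,0.6, 0,0,0,0,0,-30,0.6]'; python3 -m crank '[0,0,0,0,-50,0,0.6, 0,0,0,0,-50,0,0.6, 0,0,0,0,-50,0,0.6, 0,0,0,0,-50,0,0.6, 0,0,0,0,0,0,0.6]'
python3 - <<'E'
from h import *
for c in("side","top"):
    im=eyes.snapshot(c)
    for n in("w500_mid","door_handle"):
        for r in spotter.place_of(c,n)[:4]:
            if r["p"]>.2: print(c,n,round(r["p"],2),np.round(r["location"],1),at_z(c,r["location"],.122 if n=="w500_mid" else Z[n]).round(4))
    if c=="top": cv2.imwrite("pics/s6.png",cv2.resize(im[80:260,240:400],None,fx=3.33,fy=3.33,interpolation=2))
print(get_obs()["force"])
E
```

```text
clock: 25.8
tool_pos: [0.5199, -0.0268, 0.1378]
orientation: [-180.0, 0.0, 179.8]
force: [0.1, -0.8, -0.6]
opening: 0.0525
gripper_force: 0.0
clock: 26.42
tool_pos: [0.5201, -0.0269, 0.2905]
orientation: [180.0, 0.1, 179.8]
force: [0.2, -0.2, -0.2]
opening: 0.0526
gripper_force: 0.0
clock: 27.05
tool_pos: [0.5185, -0.2296, 0.288]
orientation: [-180.0, -0.0, 179.5]
force: [-0.0, 0.6, -0.3]
opening: 0.0527
gripper_force: 0.0
side w500_mid 0.97 [347.5 375.5] [ 0.471  -0.4693  0.122 ]
side w500_mid 0.64 [333.7 195.9] [ 0.5195 -0.0282  0.122 ]
side w500_mid 0.6 [275.7 317.1] [ 0.3748 -0.354   0.122 ]
side door_handle 0.44 [405.7 309.7] [ 0.562  -0.4234  0.19  ]
top w500_mid 0.66 [450.5 199.5] [ 0.4782 -0.3942  0.122 ]
top w500_mid 0.61 [409.5 235.3] [ 0.3797 -0.2786  0.122 ]
[-0.46614045 -0.94768147 -0.43280432]
```

View pics/s6.png

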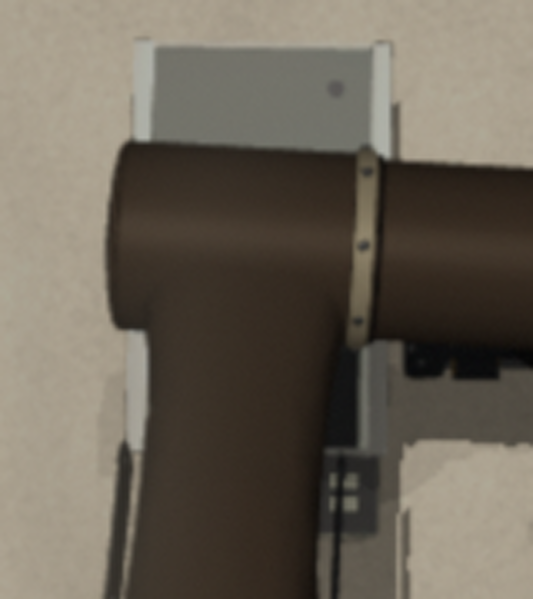

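The arm hides the pan in this last top view. The side camera puts the weight at (0.5195, -0.028) at standing height, within a few millimetres of the pan centre, and the gripper is clear. Handing in.

```bash
python3 -c "
from h import *
print(ctrl.close_job())"
```

```text
the job is handed in; nothing more can be done
None
```

The job is handed in, with no verdict returned: I slid the door open until it bound (about 7 N on the wrist), eased it back about 12 mm, and set the 500 g weight upright near the pan's centre by the side camera's position fix; the final top view was blocked by the arm.

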